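# Set the braked length stop against the square setting block

### The arm

A 6-joint arm with a two-finger parallel gripper is mounted at the origin on the work surface. World frame = base frame: x ahead of the robot, y to its left, z up, the work surface at z = 0. Lengths are in m, angles in rad, forces in N, time in s.
With the tool pointing down it reaches from about 0.35 to 0.775 m from the base axis. Payload 5.5 kg.
Tool frame: the origin (TCP) lies midway between the tips of the shut fingers; the grasp point (between the pads) lies 19 mm behind it; z points along the fingers, y is the line along which they close (so a half turn about z gives the same grasp; the last joint's range is limited). The gripper opens to 85 mm and grips with 20 to 120 N. Pads are 22 mm wide; open, the fingers measure 114 mm over their backs; the gripper's body (76 mm by 85 mm) begins 54 mm behind the grasp point. The pads swing forward as they close: fully open they stand 13 mm farther back than shut.
Start: joints at [-1.374, 0.313, 0.046, 1.304, 0, 1.431], TCP at [0.19, -0.543, 0.231] pointing down, gripper open.
Joint ranges: [-2.76, 2.76], [-0.86, 1.69], [-1.03, 1.26], [-2.2, 2.34], [-1.47, 1.5], [-3.14, 3.14]. Speed limits (rad/s): [2.57, 2.57, 3.14, 3.14, 3.14, 3.14].

### API

Orientations are given as a unit quaternion [w, x, y, z].
In Python, from workcell import env gives the robot as it stands.
- The arm moves only by the tool move_arm, never from a script. Its argument "targets" is a list of rows, each a list of 3 entries, a list of its own where there are three numbers: the shift along the tool's x, y, z in mm, then the turn, a rotation vector about the tool's x, y, z in units of 10 degrees (1.0 is 10 degrees), then the closure, from -1 (fully open) to 1 (shut). In form: [[[dx, dy, dz], [ax, ay, az], gripper], ...]. A call has 1 to 5 rows; each row is the pose to reach, as a shift and turn from the pose commanded when the call began, along the tool's axes at that moment; what a row does not reach only later rows make up. A row lasts 1/8 s, in which the tool goes at most 62.5 mm and 10.7 degrees, less where a joint would pass 70% of its speed; a pose out of reach is approached as far as the arm can. A call with a gripper value outside its range is refused whole. The fingers move at their own pace and stop on an object; "squeeze" is the grip in N (left out, the last holds). Time passes only in rows, so rows that repeat a pose let the fingers close. It gives the time, the measured TCP pose, the force, the opening and the grip force at its end, in the units of the state.
- env.get_state(): the state, without advancing time (a new reading comes with each control period).
- env.read_camera(name): name is "scene" or "top"; returns a dict with "pixels" (420x560x3 uint8, red, green, blue), "fovy" (degrees; the focal length in pixels is half the picture's height over the tangent of half this angle, whatever the lens; pixels are square), "cx", "cy" (the principal point, pixels), "extrinsics" (4x4, takes a point from world to camera coordinates). Camera axes: x right, y up, looking along -z (the intrinsics and any distortion apply to the point x, -y, -z); pixel columns grow to the right and rows downward; lengths in m; the calibration is good to about 2 mm. A picture is of the moment at which its call begins. There is no depth.
- env.hand_in(): hands the job in; it is judged then, once.
Trained networks look in a picture, given as the dict that the camera call returned (one of the last four; its "shot" number tells which), for a name from the list of things; names that differ only in an ending like _2 or _b are one class to them, and where a whole thing is asked for, a point or a joint stands for the part that bears it (a point fixed in the world has none). Each returns a list of dicts, best first, with "confidence" (0 to 1); they miss things now and then, are a little off and sometimes report something else, mostly with a low value. They report only what shows in the picture. A call takes as long as a camera call.
- env.spot_in(thing, picture): "centre" ([x, y, z] in m, in world coordinates, good to about 4 mm: the middle of the surface that is visible of it).
- env.regions_of(thing, picture): "mask" (420x560 bool, what is visible of it).
- env.landmark_of(thing, picture): "centre" ([x, y, z] in m, in world coordinates, good to about 4 mm: a listed point, or the origin of a listed thing).
The state is a dict: "clock": time; "joint_pos": joint angles; "qvel": joint speeds; "tau": joint torques, N m; "tcp_pos": TCP position; "orientation": TCP orientation; "wrist_force": force on the tool from outside, world axes, zero at the start; "ft_torque": the same for the moment, N m; "finger_gap": finger opening in m; "grip_force": force on a finger pad.
Only numpy, scipy, OpenCV 4.12 (cv2) and the standard library are available. Lean on these libraries where they do the work, as an engineer would, in place of code of your own. Each camera call takes 0.05 s, during which the arm holds its last target. There are 200 camera calls.

### The job

On the measuring rail, press down the pad in the middle of the slider with a fingertip to free its brake and, keeping it pressed, push the slider along the rail until it butts against the square setting block (not the round post). Then let the pad spring back up so the slider stays locked there. Do not drag the slider with its brake on, do not touch its side plates, and leave the mug, the offcut and the try square where they are.

Things in the scene. Friction and masses are not known exactly. Their poses are not given: they have to be found in the camera images.
- rail: Plywood base board (270 x 560 x 12 mm) lying on the bench, with a straight aluminium rail fixed on it, 40 mm wide, 500 mm long, its top 44 mm above the bench. Origin: under the middle of the rail, at bench height. Its y axis runs along the rail, its x axis across it, z up. The board reaches from x = -70 to +200 mm. It does not move during the run.
- carriage (a joint): Where the slider stands: offset (m) of its middle from the rail's middle, along the rail's y axis. With the brake on it holds firm against pushes of up to about 10 N; with it off it slides with about 1.5 N, so the friction of the pressing fingertip takes it along (if the tip slips, it meets the window's wall).
- pad (a joint): The brake pad: 0 up (brake on), 0.006 m fully down. A spring holds it up: it starts to give, and the brake is free, at about 11 N; fully down takes about 15 N. It springs back when let go.
- pad_top (a point): Middle of the pad's top face, 62 mm above the bench when up (2 mm below the frame's top), 56 mm when fully down. It moves with the pad and the slider.
- slider_mid (a point): Middle of the slider, level with its top, 64 mm above the bench. The slider is a low dark steel frame, 110 mm along the rail, 100 mm across it with its thin aluminium side plates, with a window in its middle, 68 mm along and 60 mm across, filled by a grey ribbed pad. Its end faces lie 55 mm from this point, along the rail; the side plates' outsides 50 mm, across it.
- block_top (a point): Middle of the top of the square setting block: an aluminium block clamped across the rail, 25 mm along the rail, 60 mm across, top 80 mm above the bench with a dark line across it. It is at one end of the rail or the other and cannot move. The slider butts against it when their middles are 67.5 mm apart.
- post_top (a point): Middle of the top of the round post, an aluminium cylinder of 25 mm diameter on the rail's other end, top 80 mm above the bench. It cannot move and is not the target.
- mug: White mug, 76 mm wide with a handle, 85 mm high, standing on the board behind the rail (loose). Origin: middle of its underside.
- offcut: Wooden offcut, 45 x 90 x 28 mm, lying on the board behind the rail (loose). Origin: middle of its underside.
- square: Try square with a dark wooden stock, 22 x 100 x 18 mm, and a steel blade, lying on the board behind the rail (loose). Origin: middle of the stock's underside.

How it is judged:
By the outcome, as a careful person would: the job done as asked, in the order asked, and still so for the second after the job is handed in, with the robot touching nothing.
It also fails if it takes over 35 s, if anything falls off the work surface, if the arm or the gripper's body presses on something with over 40 N, if the wrist force passes 120 N, or if a joint passes its speed limit or range.

## Working session

There is one attempt and no reset: what is moved stays moved. The work goes in short steps, Python scripts to look and compute and a tool call to move; the robot and the scene stay as the last step left them, time stands still between calls to the robot, and variables do not carry over. Pictures are saved under pics/ and viewed, at most 10 in all, crops included, and the job is handed in when it is done.

Besides the shell and the picture viewer there is one more tool, called after "Emit:" as a command line: name --argument value ..., lists and objects as JSON in quotes. move_arm: Moves the arm, as the interface text tells. Its arguments: {"type":"object","properties":{"targets":{"type":"array","items":{"type":"array"}},"squeeze":{"type":"number"}},"required":["targets"]}

```bash
mkdir -p pics
cat > m.py <<'E'
import numpy as np,cv2
from workcell import env
E
python3 - <<'E'
from m import *
s=env.get_state();print(s['clock'],s['tcp_pos'],s['orientation'],s['finger_gap'])
for c in('scene','top'):
    p=env.read_camera(c);cv2.imwrite(f'pics/{c}0.png',p['pixels'][:,:,::-1])
    for t in('rail','pad_top','slider_mid','block_top','post_top','mug','offcut','square'):
        print(c,t,[(np.round(d['centre'],3).tolist(),round(d['confidence'],2)) for d in env.landmark_of(t,p)[:2]])
E
```

```text
0.0 [ 0.18988389 -0.54218972  0.23038195] [-9.40567051e-04  9.85859914e-01  1.67568925e-01 -2.80330225e-05] 0.08566691516104108
scene rail [([0.551, 0.052, 0.001], 0.77)]
scene pad_top [([0.55, 0.045, 0.063], 0.78)]
scene slider_mid [([0.552, 0.049, 0.064], 0.95)]
scene block_top [([0.516, 0.244, 0.081], 0.62)]
scene post_top [([0.58, -0.124, 0.082], 0.65)]
scene mug [([0.652, 0.231, 0.01], 0.75), ([0.675, -0.095, 0.01], 0.54)]
scene offcut [([0.678, 0.055, 0.009], 0.63)]
scene square [([0.675, -0.093, 0.012], 0.56)]
top rail [([0.551, 0.054, 0.002], 0.59)]
top pad_top [([0.55, 0.048, 0.059], 0.63)]
top slider_mid [([0.555, 0.043, 0.064], 0.63)]
top block_top [([0.514, 0.246, 0.08], 0.88)]
top post_top [([0.586, -0.123, 0.074], 0.63)]
top mug [([0.652, 0.234, 0.014], 0.63)]
top offcut [([0.67, 0.055, 0.011], 0.74)]
top square [([0.672, -0.092, 0.013], 0.86)]
```

View pics/top0.png

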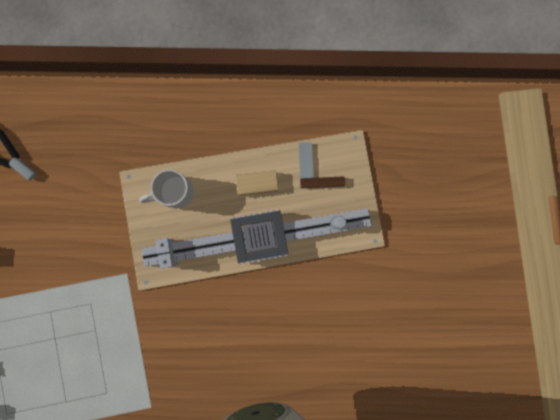

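View pics/scene0.png

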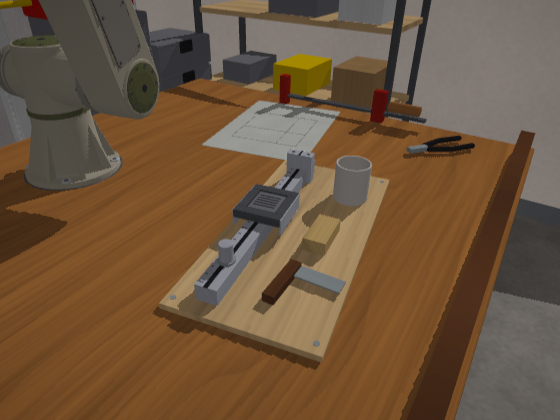

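The top picture has the block at about (163,253), at the +y end of the rail. The slider is at (260,236) and the post at (339,222). The landmarks agree with this, and the heights come out right. The rail direction is about (-0.18, 0.98), and the slider has about 135 mm to travel. I'll set off with the fingers shut.

Emit:
move_arm --targets '[[[50, -40, 0], [0, 0, 0.3], 1], [[100, -80, 0], [0, 0, 0.6], 1], [[145, -120, 0], [0, 0, 0.9], 1], [[190, -155, 0], [0, 0, 0.9], 1], [[235, -190, 0], [0, 0, 0.9], 1]]' --squeeze 40

```text
clock: 1.52
tcp_pos: [0.3498, -0.2842, 0.2316]
orientation: [0.0, 0.996, 0.09, 0.0]
wrist_force: [0.7, -0.6, 0.4]
finger_gap: 0.0003
grip_force: 0.0
```

```bash
cat >> m.py <<'E'
from scipy.spatial.transform import Rotation as R
def rel(t):
    s=env.get_state();q=s['orientation'];r=R.from_quat([*q[1:],q[0]])
    print(s['clock'],'tcp',np.round(s['tcp_pos'],4),'F',np.round(s['wrist_force'],1),'gap',round(s['finger_gap'],4),'\naxes',np.round(r.as_matrix(),3).tolist(),'\nshift mm',np.round(r.inv().apply(np.array(t)-s['tcp_pos'])*1000,1))
E
python3 - <<'E'
from m import *
rel([.551,.047,.14])
E
```

```text
1.525 tcp [ 0.3498 -0.2842  0.2316] F [ 0.7 -0.6  0.4] gap 0.0003 
axes [[0.984, 0.178, 0.001], [0.178, -0.984, -0.001], [0.001, 0.001, -1.0]] 
shift mm [ 257.  -290.    91.5]
```

Emit:
move_arm --targets '[[[40, -45, 0], [0, 0, 0], 1], [[80, -90, 0], [0, 0, 0], 1], [[120, -135, 0], [0, 0, 0], 1], [[160, -180, 0], [0, 0, 0], 1], [[200, -225, 0], [0, 0, 0], 1]]'

```text
clock: 2.15
tcp_pos: [0.5065, -0.0268, 0.2316]
orientation: [0.0, 0.996, 0.09, 0.001]
wrist_force: [1.4, -1.1, 0.8]
finger_gap: -0.0003
grip_force: 0.0
```

Emit:
move_arm --targets '[[[25, -30, 20], [0, 0, 0], 1], [[47, -57, 50], [0, 0, 0], 1], [[52, -60, 80], [0, 0, 0], 1], [[52, -60, 90], [0, 0, 0], 1], [[52, -60, 90], [0, 0, 0], 1]]'

```text
clock: 2.78
tcp_pos: [0.5454, 0.0394, 0.1411]
orientation: [-0.0, 0.996, 0.09, -0.001]
wrist_force: [0.2, 0.0, 0.0]
finger_gap: 0.0003
grip_force: 0.0
```

Run:
```python
from m import *
rel([.551,.047,.07])
for c in('scene','top'):
    p=env.read_camera(c)
    if c=='scene': cv2.imwrite('pics/s1.png',cv2.resize(p['pixels'][120:320,150:420,::-1],None,fx=2.8,fy=2.8))
    for t in('pad_top','slider_mid','block_top','post_top'):
        print(c,t,[(np.round(d['centre'],3).tolist(),round(d['confidence'],2)) for d in env.landmark_of(t,p)[:1]])
```

```text
2.775 tcp [0.5454 0.0394 0.1411] F [0.2 0.  0. ] gap 0.0003 
axes [[0.984, 0.178, -0.001], [0.178, -0.984, -0.0], [-0.001, -0.0, -1.0]] 
shift mm [ 6.9 -6.5 71.1]
scene pad_top [([0.551, 0.047, 0.059], 0.95)]
scene slider_mid [([0.549, 0.046, 0.062], 0.85)]
scene block_top [([0.515, 0.245, 0.08], 0.92)]
scene post_top []
top pad_top []
top slider_mid [([0.584, -0.123, 0.078], 0.38)]
top block_top [([0.516, 0.246, 0.078], 0.87)]
top post_top [([0.586, -0.124, 0.076], 0.72)]
```

View pics/s1.png

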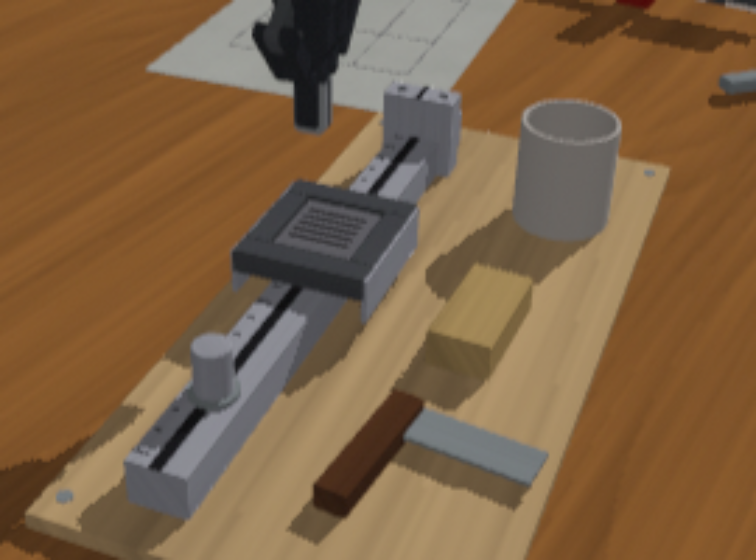

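The fingertips are above the slider, with the pad (crop pixel about (335,228)) just ahead of them and the block beyond. I'll centre over the pad and go down.

Emit:
move_arm --targets '[[[7, -6, 30], [0, 0, 0], 1], [[7, -6, 55], [0, 0, 0], 1], [[7, -6, 68], [0, 0, 0], 1], [[7, -6, 73], [0, 0, 0], 1], [[7, -6, 73], [0, 0, 0], 1]]'

```text
clock: 3.9
tcp_pos: [0.5521, 0.0468, 0.0686]
orientation: [0.0, 0.996, 0.09, 0.0]
wrist_force: [0.9, -0.7, 0.2]
finger_gap: -0.0005
grip_force: 0.0
```

Run:
```python
from m import *
rel([.551,.0465,.056])
```

```text
3.9 tcp [0.5521 0.0468 0.0686] F [ 0.9 -0.7  0.2] gap -0.0005 
axes [[0.984, 0.179, 0.0], [0.179, -0.984, -0.0], [0.0, 0.0, -1.0]] 
shift mm [-1.1  0.1 12.6]
```

Emit:
move_arm --targets '[[[0, 0, 4], [0, 0, 0], 1], [[0, 0, 7], [0, 0, 0], 1], [[0, 0, 9], [0, 0, 0], 1], [[0, 0, 11], [0, 0, 0], 1], [[0, 0, 11], [0, 0, 0], 1]]'

```text
clock: 4.53
tcp_pos: [0.5525, 0.0468, 0.0591]
orientation: [0.0, 0.996, 0.09, 0.001]
wrist_force: [-2.6, 0.3, 11.5]
finger_gap: 0.0003
grip_force: 6.1
```

Emit:
move_arm --targets '[[[0, 0, 2], [0, 0, 0], 1], [[0, 0, 4], [0, 0, 0], 1], [[0, 0, 5], [0, 0, 0], 1], [[0, 0, 5], [0, 0, 0], 1]]'

```text
clock: 5.03
tcp_pos: [0.5527, 0.0467, 0.0558]
orientation: [0.001, 0.996, 0.09, 0.002]
wrist_force: [-7.3, 0.4, 23.2]
finger_gap: 0.0
grip_force: 11.4
```

Emit:
move_arm --targets '[[[0, -4, 0], [0, 0, 0], 1], [[0, -10, 0], [0, 0, 0], 1], [[0, -16, 0], [0, 0, 0], 1], [[0, -22, 0], [0, 0, 0], 1], [[0, -28, 0], [0, 0, 0], 1]]'

```text
clock: 5.65
tcp_pos: [0.5478, 0.0738, 0.0559]
orientation: [0.001, 0.996, 0.09, 0.002]
wrist_force: [-6.3, -2.9, 22.0]
finger_gap: -0.0001
grip_force: 11.3
```

Run:
```python
from m import *
rel([.551,.0465,.056])
p=env.read_camera('scene');cv2.imwrite('pics/s2.png',cv2.resize(p['pixels'][120:320,150:420,::-1],None,fx=2.8,fy=2.8))
for t in('slider_mid','block_top'):
        print(t,[(np.round(d['centre'],3).tolist(),round(d['confidence'],2)) for d in env.landmark_of(t,p)[:1]])
```

```text
5.65 tcp [0.5478 0.0738 0.0559] F [-6.3 -2.9 22. ] gap -0.0001 
axes [[0.984, 0.178, 0.004], [0.178, -0.984, -0.002], [0.003, 0.003, -1.0]] 
shift mm [-1.7 27.5 -0.1]
slider_mid [([0.546, 0.073, 0.067], 0.6)]
block_top [([0.516, 0.247, 0.083], 0.93)]
```

View pics/s2.png

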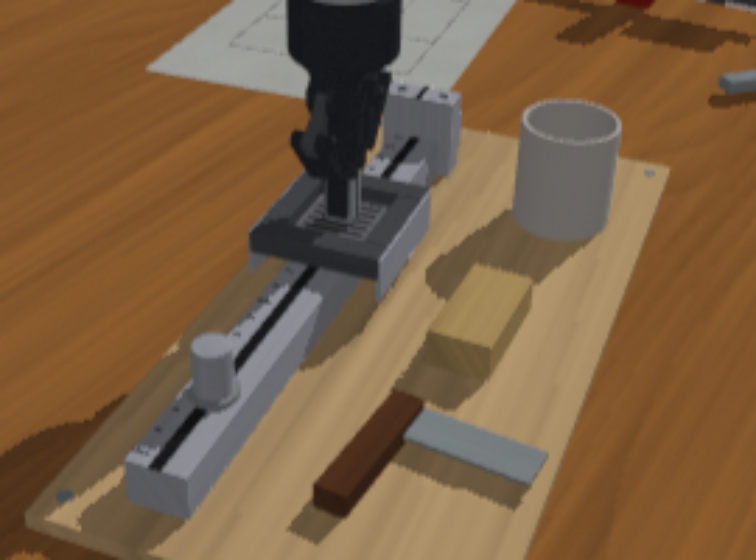

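The slider is moving with the tip and has its middle at about (340,215) in the crop. I'll keep going.

Emit:
move_arm --targets '[[[0, -8, 0], [0, 0, 0], 1], [[0, -16, 0], [0, 0, 0], 1], [[0, -24, 0], [0, 0, 0], 1], [[0, -32, 0], [0, 0, 0], 1], [[0, -40, 0], [0, 0, 0], 1]]'

```text
clock: 6.42
tcp_pos: [0.5405, 0.1134, 0.0559]
orientation: [0.001, 0.996, 0.09, 0.002]
wrist_force: [-6.3, -3.5, 23.0]
finger_gap: -0.0
grip_force: 11.5
```

Emit:
move_arm --targets '[[[0, -8, 0], [0, 0, 0], 1], [[0, -16, 0], [0, 0, 0], 1], [[0, -24, 0], [0, 0, 0], 1], [[0, -32, 0], [0, 0, 0], 1], [[0, -40, 0], [0, 0, 0], 1]]'

```text
clock: 7.05
tcp_pos: [0.5333, 0.153, 0.0558]
orientation: [0.001, 0.996, 0.09, 0.002]
wrist_force: [-7.6, -2.9, 23.6]
finger_gap: -0.0001
grip_force: 11.5
```

Emit:
move_arm --targets '[[[0, -6, 0], [0, 0, 0], 1], [[0, -11, 0], [0, 0, 0], 1], [[0, -15, 0], [0, 0, 0], 1], [[0, -18, 0], [0, 0, 0], 1], [[0, -20, 0], [0, 0, 0], 1]]'

```text
clock: 7.68
tcp_pos: [0.5297, 0.1728, 0.0558]
orientation: [0.0, 0.996, 0.09, 0.002]
wrist_force: [-7.7, -2.6, 22.8]
finger_gap: -0.0003
grip_force: 11.5
```

Emit:
move_arm --targets '[[[0, -2, 0], [0, 0, 0], 1], [[0, -4, 0], [0, 0, 0], 1], [[0, -5, 0], [0, 0, 0], 1]]'

```text
clock: 8.05
tcp_pos: [0.5288, 0.1772, 0.0558]
orientation: [0.0, 0.996, 0.09, 0.002]
wrist_force: [-7.4, -2.4, 23.9]
finger_gap: -0.0001
grip_force: 11.5
```

Emit:
move_arm --targets '[[[0, -1, 0], [0, 0, 0], 1], [[0, -2, 0], [0, 0, 0], 1], [[0, -3, 0], [0, 0, 0], 1]]'

```text
clock: 8.43
tcp_pos: [0.5287, 0.1784, 0.0558]
orientation: [-0.0, 0.996, 0.091, 0.002]
wrist_force: [-7.3, -3.4, 22.8]
finger_gap: -0.0001
grip_force: 11.5
```

Emit:
move_arm --targets '[[[0, -1, 0], [0, 0, 0], 1], [[0, -2, 0], [0, 0, 0], 1], [[0, -3, 0], [0, 0, 0], 1], [[0, -3, 0], [0, 0, 0], 1]]'

```text
clock: 8.93
tcp_pos: [0.5286, 0.1787, 0.0558]
orientation: [0.001, 0.996, 0.092, 0.002]
wrist_force: [-6.0, -6.9, 23.8]
finger_gap: 0.0001
grip_force: 11.6
```

Run:
```python
from m import *
rel([.53,.178,.056])
p=env.read_camera('scene');cv2.imwrite('pics/s3.png',cv2.resize(p['pixels'][120:270,200:400,::-1],None,fx=4,fy=4))
for t in('slider_mid','block_top'):
        print(t,[(np.round(d['centre'],3).tolist(),round(d['confidence'],2)) for d in env.landmark_of(t,p)[:1]])
```

```text
8.925 tcp [0.5286 0.1787 0.0558] F [-6.  -6.9 23.8] gap 0.0001 
axes [[0.983, 0.183, 0.003], [0.183, -0.983, -0.001], [0.003, 0.002, -1.0]] 
shift mm [ 1.2  0.9 -0.2]
slider_mid [([0.529, 0.18, 0.065], 0.89)]
block_top [([0.515, 0.245, 0.082], 0.65)]
```

View pics/s3.png

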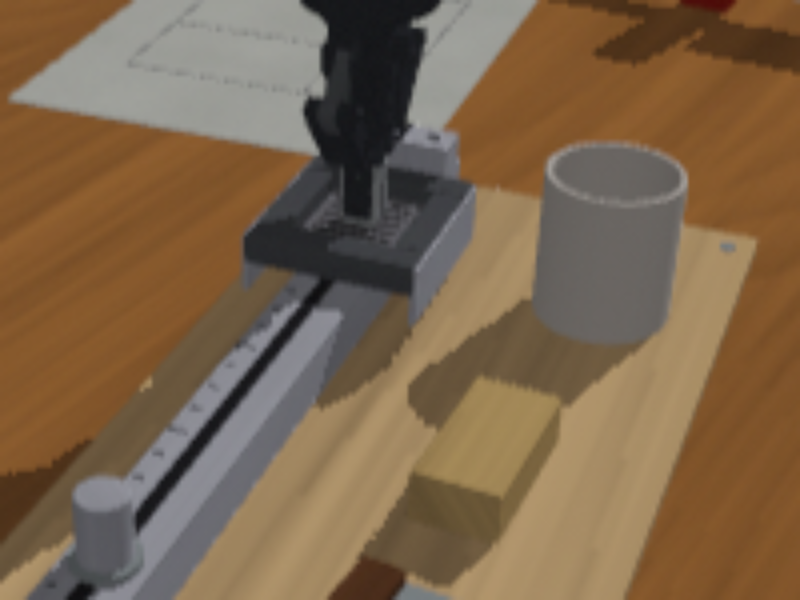

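The slider has butted: the tip has stalled at y = 0.1787, the push force has risen to about 7 N, and the middles are about 67 mm apart. In the picture the frame meets the block at about (400,160). Now I'll lift straight up.

Emit:
move_arm --targets '[[[0, 0, -3], [0, 0, 0], 1], [[0, 0, -6], [0, 0, 0], 1], [[0, 0, -9], [0, 0, 0], 1], [[0, 0, -13], [0, 0, 0], 1], [[0, 0, -20], [0, 0, 0], 1]]'

```text
clock: 9.7
tcp_pos: [0.5272, 0.1804, 0.0722]
orientation: [-0.001, 0.996, 0.092, -0.001]
wrist_force: [0.3, 0.4, 0.3]
finger_gap: 0.0001
grip_force: 0.0
```

Emit:
move_arm --targets '[[[0, 0, -25], [0, 0, 0], 1], [[0, 0, -60], [0, 0, 0], 1], [[-40, 20, -90], [0, 0, 0], 1], [[-80, 60, -100], [0, 0, 0], 1], [[-120, 100, -100], [0, 0, 0], 1]]'

```text
clock: 10.32
tcp_pos: [0.428, 0.0589, 0.1733]
orientation: [-0.001, 0.996, 0.093, 0.001]
wrist_force: [0.1, -1.1, 0.5]
finger_gap: -0.0001
grip_force: 0.0
```

Emit:
move_arm --targets '[[[-10, 40, 0], [0, 0, 0], 1], [[-20, 80, 0], [0, 0, 0], 1], [[-20, 100, 0], [0, 0, 0], 1], [[-20, 100, 0], [0, 0, 0], 1]]'

```text
clock: 10.82
tcp_pos: [0.4271, -0.0434, 0.172]
orientation: [-0.001, 0.996, 0.091, 0.0]
wrist_force: [0.1, -0.2, 0.2]
finger_gap: 0.0001
grip_force: 0.0
```

Run:
```python
from m import *
rel([.53,.178,.056])
for c in('scene','top'):
  p=env.read_camera(c)
  if c=='scene':cv2.imwrite('pics/s4.png',cv2.resize(p['pixels'][120:270,200:400,::-1],None,fx=4,fy=4))
  else:cv2.imwrite('pics/t4.png',cv2.resize(p['pixels'][150:300,110:310,::-1],None,fx=4,fy=4))
  for t in('slider_mid','pad_top','block_top'):
        print(t,[(np.round(d['centre'],3).tolist(),round(d['confidence'],2)) for d in env.landmark_of(t,p)[:1]])
```

```text
10.825 tcp [ 0.4271 -0.0434  0.172 ] F [ 0.1 -0.2  0.2] gap 0.0001 
axes [[0.983, 0.181, -0.0], [0.181, -0.983, 0.003], [0.0, -0.002, -1.0]] 
shift mm [ 141.3 -198.7  116.5]
slider_mid [([0.528, 0.18, 0.067], 0.96)]
pad_top [([0.524, 0.179, 0.06], 0.73)]
block_top [([0.514, 0.244, 0.079], 0.68)]
slider_mid [([0.531, 0.178, 0.063], 0.93)]
pad_top [([0.528, 0.18, 0.064], 0.71)]
block_top [([0.516, 0.244, 0.084], 0.81)]
```

View pics/s4.png

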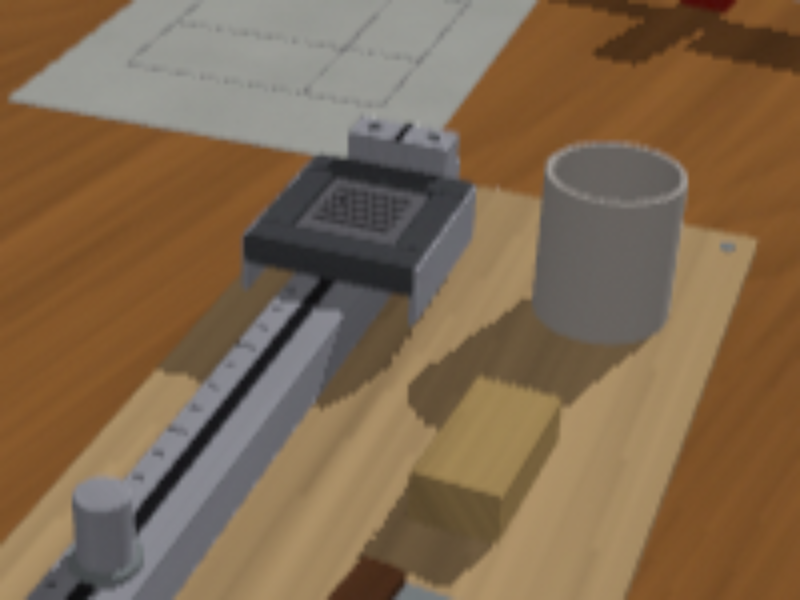

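View pics/t4.png

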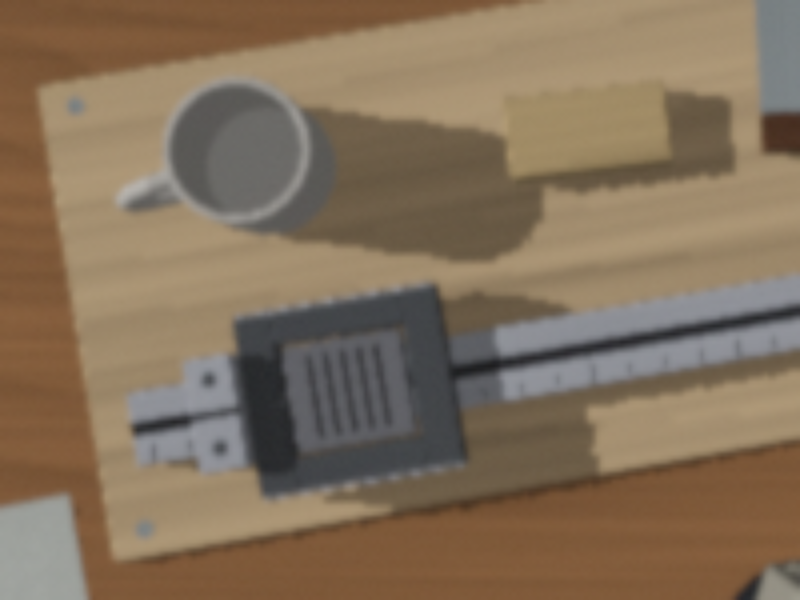

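The slider's end face meets the block with no gap: about (240,400) in the top view and (400,165) in the scene view. The pad is back up, and the mug and offcut haven't moved. I'm handing in.

```bash
python3 -c "
from workcell import env
print(env.hand_in())"
```

```text
the job is handed in; nothing more can be done
None
```

The slider is butted against the square setting block with the pad sprung back up and the brake on; nothing else was touched, and the job was handed in at about 11 s on the robot's clock (no verdict came back).

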